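Dark-zero the bench photometer with its sunken trim knob

TASK

First throw the photometer's shutter lever into the middle notch of its gate, the one the arrow points at, so that it clicks in and stays there. Then turn the small knob down in the round well until the meter needle stands right over the long centre mark of the scale, and let go of everything. Leave the beaker, the bottle and the cuvette rack where they stand.

Things in the scene. Friction and masses are not known exactly. Their poses are not given: they have to be found in the camera images.
- photometer: Grey, flat-topped bench photometer fixed to the bench, 240 mm (x) by 380 mm (y), top panel 95 mm high. Origin: centre of its underside; x points away from the robot side, y left, z up; it may be yawed. On top: left (y +135 mm) the lever, in the middle the meter under a flush clear window, right (y -135 mm) the well with the knob.
- knob_top (a point): Centre of the top face of the knob: black, fluted, round and upright, 30 mm in diameter, 32 mm tall, turning about the vertical. It stands in the middle of a round well 84 mm in diameter and 42 mm deep, its top 8 mm below the panel and 34 mm above the well floor. Only 27 mm lie between knob and wall: enter with the fingers partly open. More than one grasp is needed.
- well_floor (a point): Centre of the well's flat floor, on the knob's axis, 53 mm above the bench. Knob drive: 0.3 rad of needle per rad of knob, clockwise (from above) moves the needle clockwise. The knob has rotary play: up to 0.6 rad of its turn, unknown at the start and again at each reversal, moves nothing. Friction (about 0.06 N m) holds the spindle where it is left.
- needle (a joint): Angle of the meter needle (rad), from above, positive anticlockwise (towards +y); 0: over the long centre mark. Starts at +0.45 to +0.8 (left of the mark), so the knob must be turned clockwise. Scale ticks are 0.175 rad apart. The needle is black, 92 mm long, flat under the window.
- needle_tip (a point): Tip of the needle, 92 mm from its pivot; the pivot lies on the photometer's centre line at x -58 mm.
- zero_mark (a point): On the window over the inner end of the long, thick centre mark of the scale, 98 mm from the needle's pivot in the photometer's +x direction.
- lever (a joint): Shutter lever angle (rad) about the photometer's y axis: 0 upright in the middle notch, positive leaning to +x, away from the robot side. Notches at -0.45, 0 and +0.45; a spring detent pulls the lever into the nearest (up to about 0.3 N m; it tips over about 0.23 rad from upright). Starts in the far notch (+0.45); stops at -0.52 and +0.52.
- lever_grip (a point): Point on the lever's axis 104 mm from its pivot, near the top of its black round grip: 18 mm in diameter, 45 mm long, whose top end is 16 mm beyond this point. Below it is a 10 mm steel rod. The notched steel gate stands on the lever's +y side, up to 40 mm above the panel.
- lever_pivot (a point): Pivot of the lever, 70 mm above the bench (25 mm below the panel).
- beaker: Glass beaker, 72 mm in diameter, 95 mm tall, loose, to the right of the photometer; origin at the centre of its foot. Bystander.
- bottle: White plastic bottle, 72 mm in diameter, 170 mm tall, loose, to the left of the photometer; origin at the centre of its foot. Bystander.
- rack: Grey cuvette rack, 60 by 140 mm, 57 mm tall with its glass cuvettes, loose, beyond the photometer; origin at the centre of its underside. Bystander.

How it is judged:
By the outcome, as a careful person would: the job done as asked, in the order asked, and still so for the second after the job is handed in, with the robot touching nothing.
It also fails if it takes over 70 s, if anything falls off the work surface, if the arm or the gripper's body presses on something with over 40 N, if the wrist force passes 120 N, or if a joint passes its speed limit or range.

ROBOT

A 6-joint arm with a two-finger parallel gripper is mounted at the origin on the work surface. World frame = base frame: x ahead of the robot, y to its left, z up, the work surface at z = 0. Lengths are in mm, angles in degrees, forces in N, time in s.
With the tool pointing down it reaches from about 300 to 850 mm from the base axis. Payload 4.2 kg.
Tool frame: the origin (TCP) lies midway between the tips of the shut fingers; the grasp point (between the pads) lies 19 mm behind it (env.grasp_offset is the distance from the TCP to the grasp point, in mm); z points along the fingers, y is the line along which they close (so a half turn about z gives the same grasp; the last joint's range is limited). The gripper opens to 91 mm and grips with 3 to 60 N. Pads are 32 mm wide; open, the fingers measure 118 mm over their backs; the gripper's body (76 mm by 178 mm) begins 60 mm behind the grasp point.
Start: joints at [63.426, 18.312, 89.639, -0, 72.044, -1.146], TCP at [246.895, 519.313, 213.976] pointing down, gripper open.
Joint ranges: [-177.97, 177.97], [-48.28, 115.42], [12.27, 149.76], [-77.06, 257.06], [2.81, 150.46], [-146.56, 146.56]. Speed limits (degrees/s): [147.25, 147.25, 180, 180, 180, 180].

INTERFACE

Orientations are given as [roll, pitch, yaw] about the fixed x, y, z axes, in that order (R = Rz(yaw) Ry(pitch) Rx(roll)).
In Python, from workcell import env, optics gives the robot as it stands. The module is installed in compiled form; this text tells all that it offers.
- The arm moves only by the tool send_rows, never from a script. Its argument "targets" is a list that holds one entry, the list of rows, each a list of 7 numbers: the turn, a rotation vector about the world's x, y, z scaled (see below), then the shift along the world's x, y, z scaled (see below), then the closure, from -1 (fully open) to 1 (shut). In form: [[[rx, ry, rz, x, y, z, gripper], ...]]. A call has 1 to 12 rows; each row shifts and turns the commanded pose from where the row before left it; what a row does not reach is not made up. The controller multiplies each number of a shift by 0.2 m and each number of a turn by pi/2 rad. A row lasts 1/10 s, in which the tool goes at most 50 mm and 8.59 degrees, less where a joint would pass 70% of its speed; a pose out of reach is approached as far as the arm can. A call with a number of a shift or a turn outside -1 to 1 is refused whole. A call with a gripper value outside its range is refused whole. The fingers move at their own pace and stop on an object; "grip_force" is the grip in N (left out, the last holds). Time passes only in rows, so rows that do not move let the fingers close. It gives the time, the measured TCP pose, the force, the opening and the grip force at its end, in the units of the state.
- env.state(): the state, without advancing time (a new reading comes with each control period).
- optics.grab_frame(name): name is "side" or "top" or "wrist"; returns (picture, depth): 400x640x3 uint8, red, green, blue; 400x640 float32, mm along the optical axis (not along the pixel's ray), 0 where there is no reading.
- optics.camera_info(name): a dict with "camera_matrix" (3x3 intrinsics, pixels), "R" (3x3) and "t" (3): a world point X has camera coordinates R X + t; the wrist camera has in their place "mount" (4x4, takes a point from camera to tool coordinates, whose origin is the TCP and whose axes are the flange's). Camera axes: x right, y down, z forward; pixel columns grow to the right and rows downward; lengths in mm; the calibration is good to about 2 mm. The wrist camera is an equidistant fisheye: a pixel r from the principal point sees the ray r / f radians off the axis. A picture is of the moment at which its call begins: read the wrist's pose just before it. camera_info takes no time and is no camera call.
- env.job_done(): hands the job in; it is judged then, once.
Trained networks look in the newest picture that a camera, given by its name, has taken for a name from the list of things; names that differ only in an ending like _2 or _b are one class to them, and where a whole thing is asked for, a point or a joint stands for the part that bears it (a point fixed in the world has none). Each returns a list of dicts, best first, with "conf" (0 to 1); they miss things now and then, are a little off and sometimes report something else, mostly with a low value. They report only what shows in the picture. A call takes as long as a camera call.
- optics.silhouettes(camera, name): "mask" (400x640 bool, what is visible of it) and "at" ([column, row] in pixels, amid what is visible of it).
- optics.place_of(camera, name): "at" ([column, row] in pixels: a listed point, or the origin of a listed thing).
The state is a dict: "time_s": time; "qpos": joint angles; "qvel": joint speeds; "effort": joint torques, N m; "ee_pos": TCP position; "ee_rot": TCP orientation; "force": force on the tool from outside, world axes, zero at the start; "torque": the same for the moment, N m; "gripper_width": finger opening in mm; "gripper_force": force on a finger pad.
Only numpy, scipy, OpenCV 4.12 (cv2) and the standard library are available. Lean on these libraries where they do the work, as an engineer would, in place of code of your own. Each camera call takes 0.05 s, during which the arm holds its last target. There are 200 camera calls.

## Working session

There is one attempt and no reset: what is moved stays moved. The work goes in short steps, Python scripts to look and compute and a tool call to move; the robot and the scene stay as the last step left them, time stands still between calls to the robot, and variables do not carry over. Pictures are saved under pics/ and viewed, at most 10 in all, crops included, and the job is handed in when it is done.

Besides the shell and the picture viewer there is one more tool, called as a command line: name --argument value ..., lists and objects as JSON in quotes. send_rows: Moves the arm, as the interface text tells. Its arguments: {"type":"object","properties":{"targets":{"type":"array"},"grip_force":{"type":"number"}},"required":["targets"]}

```bash
mkdir -p pics
cat > h.py <<'E'
import numpy as np, cv2
from workcell import env, optics
def ray(cam,px):
    c=optics.camera_info(cam);K=np.array(c["camera_matrix"]);R=np.array(c["R"]);t=np.array(c["t"])
    d=R.T@np.linalg.solve(K,[px[0],px[1],1.]);return -R.T@t,d
def atz(cam,px,z):
    o,d=ray(cam,px);return o+d*(z-o[2])/d[2]
def bydepth(cam,px,depth):
    c,r=int(round(px[0])),int(round(px[1]));w=depth[max(0,r-2):r+3,max(0,c-2):c+3];w=w[w>0]
    o,d=ray(cam,px);return o+d*np.median(w) if len(w) else None
def proj(cam,X):
    c=optics.camera_info(cam);p=np.array(c["camera_matrix"])@(np.array(c["R"])@X+np.array(c["t"]));return p[:2]/p[2]
def save(n,im): cv2.imwrite("pics/"+n,im[:,:,::-1])
E
python3 - <<'E'
from h import *
np.set_printoptions(precision=1,suppress=True)
print(env.state(), env.grasp_offset)
for cam in("top","side"):
    im,dp=optics.grab_frame(cam);save(cam+"0.png",im)
    print(cam,-np.array(optics.camera_info(cam)["R"]).T@np.array(optics.camera_info(cam)["t"]))
    for n in("photometer","knob_top","well_floor","needle_tip","zero_mark","lever_grip","lever_pivot","beaker","bottle","rack"):
        for q in optics.place_of(cam,n)[:1]: print(n,np.array(q["at"]),round(q["conf"],2),bydepth(cam,q["at"],dp))
E
```

```text
{'time_s': 0.0, 'qpos': array([63.4, 18.4, 89.7,  0. , 72. , -1.1]), 'qvel': array([-0.1,  0. , -0. ,  0. , -0.1, -0. ]), 'effort': array([ -0. , -41.2, -23.2,   0.1,   0. ,  -0. ]), 'ee_pos': array([246.7, 518.9, 213.1]), 'ee_rot': array([-179.9,   -0. ,  154.6]), 'force': array([-0.1,  0. , -1. ]), 'torque': array([-0., -0., -0.]), 'gripper_force': 0.0, 'gripper_width': 90.97753660502511} 18.8
top [ 494.2   40.6 1433.6]
photometer [340.5 242.8] 0.63 [529.  -18.2  86.2]
knob_top [389.8 252.5] 0.53 [ 499.9 -162.3   83.4]
well_floor [387.5 246.3] 0.57 [ 518.  -155.4   87.3]
needle_tip [328.5 229.2] 0.58 [568.9  16.6  86.5]
zero_mark [344.7 227.4] 0.77 [573.9 -30.9  86.8]
lever_grip [301.8 221.5] 0.5 [591.   94.2  98.9]
lever_pivot [295.8 240.2] 0.9 [537.  111.7  96.1]
beaker [432.1 264.6] 0.73 [ 462.2 -304.7    3.7]
bottle [242.4 230.9] 0.75 [563.6 262.5 119.1]
rack [352.8 187.8] 0.56 [697.8 -59.4  40.3]
side [514.4 858.6 922.5]
photometer [339.7 232.5] 0.59 [529.6  77.1  93.8]
knob_top [347.4 173.4] 0.4 [ 522.9 -158.6   86.3]
well_floor [350.  172.9] 0.74 [ 515.8 -161.1   86.7]
needle_tip [332.7 216. ] 0.61 [551.1  15.8  87.5]
zero_mark [324.5 203.4] 0.75 [576.  -31.8  84.2]
lever_grip [313.  218.1] 0.75 [591.6 108.9 168.1]
lever_pivot [326. 250.] 0.89 [557.7 140.2  98. ]
beaker [371.7 167. ] 0.86 [ 456.3 -184.3   94.5]
bottle [313.  324.3] 0.82 [568.5 323.8  71.6]
rack [282.2 215.6] 0.92 [687.8 -19.6  39.2]
```

Run:
```python
from h import *
from scipy.optimize import least_squares
np.set_printoptions(precision=2,suppress=True)
P={"knob_top":(0,-135,87),"well_floor":(0,-135,53),"zero_mark":(40,0,95),"lever_pivot":(0,135,70),"photometer":(0,0,0),"lever_grip":(104*np.sin(.45),135,70+104*np.cos(.45))}
obs=[]
for cam in("top","side"):
    im,dp=optics.grab_frame(cam)
    for n in P:
        for q in optics.place_of(cam,n)[:1]: obs.append((cam,n,q["at"]))
    m=optics.silhouettes(cam,"photometer")[0]["mask"]
    if cam=="top": print(cv2.minAreaRect(np.argwhere(m)[:,::-1].astype(np.float32)))
def T(p,X): c,s=np.cos(p[2]),np.sin(p[2]);return np.array([p[0]+c*X[0]-s*X[1],p[1]+s*X[0]+c*X[1],X[2]])
f=lambda p:np.concatenate([proj(c,T(p,P[n]))-a for c,n,a in obs])
r=least_squares(f,[520,-20,0],loss="soft_l1",x_scale=[10,10,.1]);print(r.x,np.degrees(r.x[2]))
for o,e in zip(obs,f(r.x).reshape(-1,2)):print(o[0],o[1],e)
a=cv2.imread("pics/top0.png")[140:320,200:480];b=cv2.imread("pics/side0.png")[130:370,200:480]
cv2.imwrite("pics/a.png",cv2.resize(np.vstack([a,b]),None,fx=1.4,fy=1.4))
cv2.imwrite("pics/top_c.png",cv2.resize(a,None,fx=2.8,fy=2.8,interpolation=cv2.INTER_CUBIC));cv2.imwrite("pics/side_c.png",cv2.resize(b,None,fx=2.5,fy=2.5,interpolation=cv2.INTER_CUBIC))
```

```text
((343.626708984375, 241.95472717285156), (131.49209594726562, 82.90830993652344), 6.911227226257324)
[530.65 -26.7   -0.1 ] -5.932980973868151
top knob_top [ 0.4  -3.17]
top well_floor [-1.09  1.13]
top zero_mark [-0.06 -0.57]
top lever_pivot [-91.72  -8.3 ]
top photometer [2.63 1.38]
top lever_grip [-90.59 -22.46]
side knob_top [-1.91 -0.88]
side well_floor [ 2.21 -2.05]
side zero_mark [ 2.5  -0.53]
side lever_pivot [ 4.98 -1.96]
side photometer [ 0.23 -0.06]
side lever_grip [-0.27  2.61]
```

View pics/top_c.png

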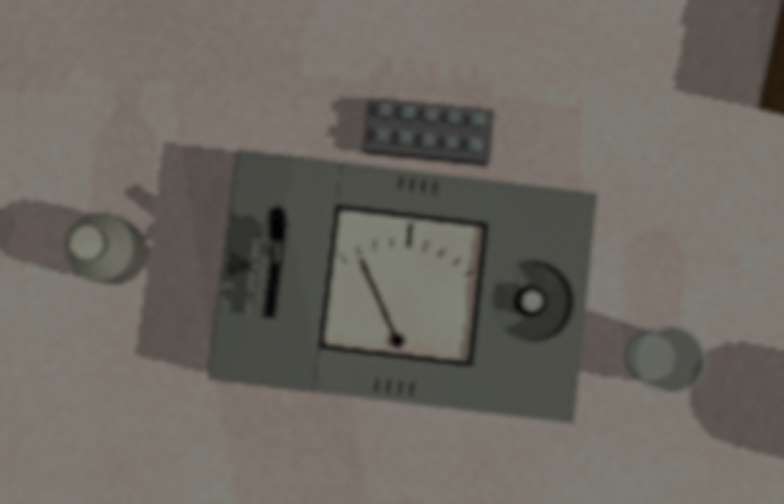

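View pics/side_c.png

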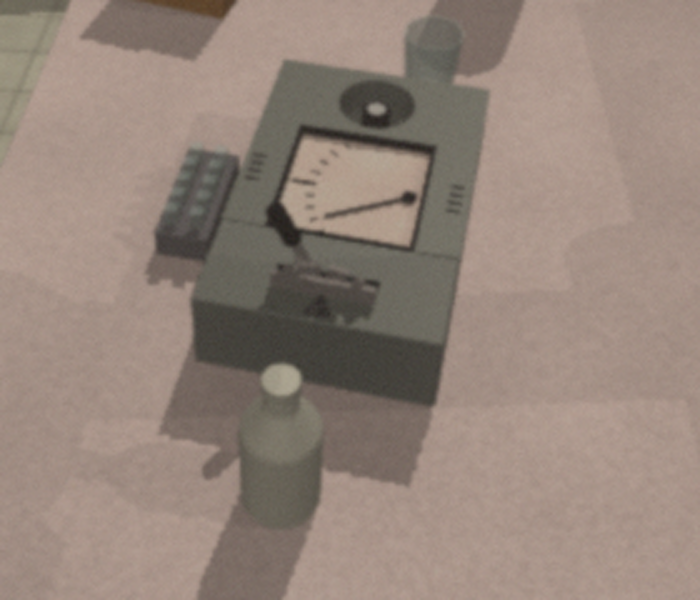

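Top view: lever runs from its grip at crop (277,212) to the slot end at (270,315). The knob is at (532,300), the needle tip at (361,261) left of the centre mark at (409,235), so the needle is at about +0.54 rad. Next I refit the pose without the outliers.

```bash
cat >> h.py <<'E'
from scipy.optimize import least_squares
P={"knob_top":(0,-135,87),"well_floor":(0,-135,53),"zero_mark":(40,0,95),"lever_pivot":(0,135,70),"photometer":(0,0,0)}
def T(p,X):
    c,s=np.cos(p[2]),np.sin(p[2]);return np.array([p[0]+c*X[0]-s*X[1],p[1]+s*X[0]+c*X[1],X[2]])
E
python3 - <<'E'
from h import *
np.set_printoptions(precision=1,suppress=True)
obs=[];tip=[]
for cam in("top","side")*3:
    optics.grab_frame(cam)
    for n in list(P):
        for q in optics.place_of(cam,n)[:1]: obs.append((cam,n,q["at"]))
    for q in optics.place_of(cam,"needle_tip")[:1]: tip.append(atz(cam,q["at"],93))
f=lambda p:np.concatenate([proj(c,T(p,P[n]))-a for c,n,a in obs])
r=least_squares(f,[530,-27,-.1],loss="cauchy",x_scale=[10,10,.1]);p=r.x;print(p,p[2])
for n in P: print(n,np.mean([e for o,e in zip(obs,f(p).reshape(-1,2)) if o[1]==n and abs(e).max()<10],0))
print("lever pivot",T(p,P["lever_pivot"]),"grip",T(p,(45,135,164)),"knob",T(p,P["knob_top"]))
pv=T(p,(-58,0,93))
for t in tip: d=(t-pv)[:2];print("needle",round(np.arctan2(d[1],d[0])-p[2],3),np.hypot(*d))
np.save("pose.npy",p);print(env.state()["time_s"])
E
```

```text
[532.7 -26.1  -0.1] -0.12663329694808675
knob_top [ 0.4 -1.3]
well_floor [-0.8 -0.5]
zero_mark [ 0.1 -2.2]
lever_pivot [ 0.7 -1. ]
photometer [-1.2 -0.2]
lever pivot [549.8 107.8  70. ] grip [594.4 102.2 164. ] knob [ 515.7 -160.    87. ]
needle 0.611 96.35168052455076
needle 0.552 98.51137306118555
needle 0.506 95.83285077460303
needle -1.148 129.71560777246577
needle 0.494 93.18481770829878
needle 0.631 92.60017483348085
4.0
```

send_rows --targets '[[[0,0,0.017,0.165,-0.176,0,1],[0,0,0.017,0.165,-0.176,0,1],[0,0,0.017,0.165,-0.176,0,1],[0,0,0.017,0.165,-0.176,0,1],[0,0,0.017,0.165,-0.176,0,1],[0,0,0.017,0.165,-0.176,0,1],[0,0,0.017,0.165,-0.176,0,1],[0,0,0.017,0.165,-0.176,0,1],[0,0,0.017,0.165,-0.176,0,1],[0,0,0.017,0.165,-0.176,0,1],[0,0,0.017,0.165,-0.176,0,1],[0,0,0.017,0.165,-0.176,0,1]]]' --grip_force 15

```text
time_s: 5.2
ee_pos: [644.1, 95.3, 214.1]
ee_rot: [180.0, 0.0, 173.0]
force: [1.3, 0.5, -0.4]
gripper_width: 0.6
gripper_force: 0.0
```

```bash
cat >> h.py <<'E'
from scipy.spatial.transform import Rotation as Ro
def wray(px,s):
    c=optics.camera_info("wrist");K=np.array(c["camera_matrix"]);M=np.array(c["mount"])
    v=np.array([(px[0]-K[0,2])/K[0,0],(px[1]-K[1,2])/K[1,1]]);th=np.hypot(*v)
    d=np.r_[v/max(th,1e-9)*np.sin(th),np.cos(th)]
    R=Ro.from_euler("xyz",s["ee_rot"],degrees=True).as_matrix()
    return R@M[:3,3]+s["ee_pos"],R@(M[:3,:3]@d)
def watz(px,z,s):
    o,d=wray(px,s);return o+d*(z-o[2])/d[2]
E
python3 - <<'E'
from h import *
np.set_printoptions(precision=1,suppress=True)
s=env.state();print(s["time_s"],s["ee_pos"],s["ee_rot"],s["qpos"],s["gripper_width"])
im,dp=optics.grab_frame("wrist");save("w1.png",im)
for n,z in(("lever_grip",164),("lever_pivot",70),("zero_mark",95),("needle_tip",93),("knob_top",87),("well_floor",53)):
    for q in optics.place_of("wrist",n)[:1]:print(n,q["conf"],np.array(q["at"]),watz(q["at"],z,s))
E
```

```text
5.2 [644.1  95.3 214.1] [180.   0. 173.] [  7.4  25.3  78.8   0.   75.9 -75.6] 0.598830861325921
lever_grip 0.73 [316.4 156.1] [597.4 100.9 164. ]
lever_pivot 0.9 [318.8  97.4] [549.1 109.5  70. ]
zero_mark 0.55 [177.5 143.2] [572.5 -36.2  95. ]
needle_tip 0.89 [226.8 124.3] [563.2  18.4  93. ]
knob_top 0.92 [ 81.8 115.9] [ 514.3 -167.1   87. ]
well_floor 0.6 [100.4 115.7] [ 516.  -164.1   53. ]
```

View pics/w1.png

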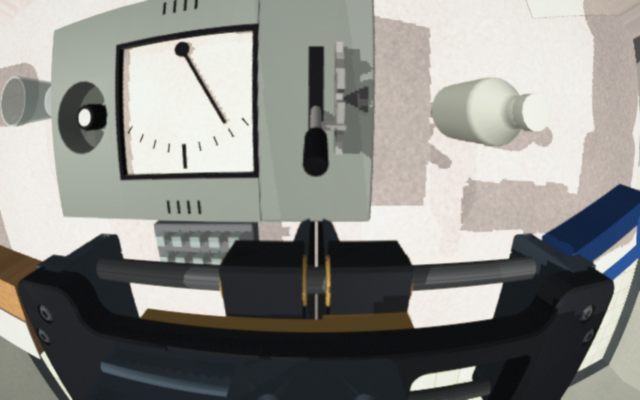

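The lever, pivot and knob positions agree between cameras. I descend beyond the lever and push it back.

send_rows --targets '[[[0,0,0,0,0,-0.1,1],[0,0,0,0,0,-0.1,1],[0,0,0,0,0,-0.1,1],[0,0,0,-0.04,0.005,0,1],[0,0,0,-0.04,0.005,0,1],[0,0,0,-0.04,0.005,0,1],[0,0,0,-0.035,0.0045,0,1],[0,0,0,-0.035,0.0045,0,1],[0,0,0,-0.03,0.004,0,1],[0,0,0,-0.03,0.004,0,1],[0,0,0,-0.025,0.003,0,1],[0,0,0,-0.025,0.003,0,1]]]'

```text
time_s: 6.75
ee_pos: [581.5, 104.8, 153.8]
ee_rot: [-180.0, -0.1, 172.9]
force: [-0.0, -0.2, -0.7]
gripper_width: 0.5
gripper_force: 0.0
```

```bash
cat >> h.py <<'E'
def lever():
    for cam in("side","top"):
        optics.grab_frame(cam)
        for q in optics.place_of(cam,"lever_grip")[:1]:
            # intersect ray with lever plane local y=135
            p=np.load("pose.npy");o,d=ray(cam,q["at"]);n=np.array([-np.sin(p[2]),np.cos(p[2]),0])
            c=T(p,(0,135,70))
            if cam=="side":
                X=o+d*(n@(c-o))/(n@d);v=X-c;print("lever side",np.arctan2(v[0]*n[1]-v[1]*n[0],v[2]),np.linalg.norm(v),q["conf"])
            else: print("lever top at z174",atz(cam,q["at"],174)-c,q["conf"])
E
python3 - <<'E'
from h import *
p=np.array([531,-25.8,-.125]);np.save("pose.npy",p)
print(T(p,(0,135,70)),T(p,(0,-135,87)))
lever();s=env.state();print(s["ee_pos"],s["force"],s["time_s"])
im,_=optics.grab_frame("wrist");a=im[0:260,120:520]
b,_=optics.grab_frame("side");b=b[180:280,270:400]
save("l1.png",np.vstack([cv2.resize(a,(400,260)),cv2.resize(b,(400,308))]))
E
```

```text
[547.83108901 108.14668508  70.        ] [ 514.16891099 -159.74668508   87.        ]
lever side 0.05605423078355668 100.3602476782306 0.73
[582.56176131 104.58490378 153.73423246] [ 0.34898966 -0.61810431 -0.5962483 ] 6.95
```

View pics/l1.png

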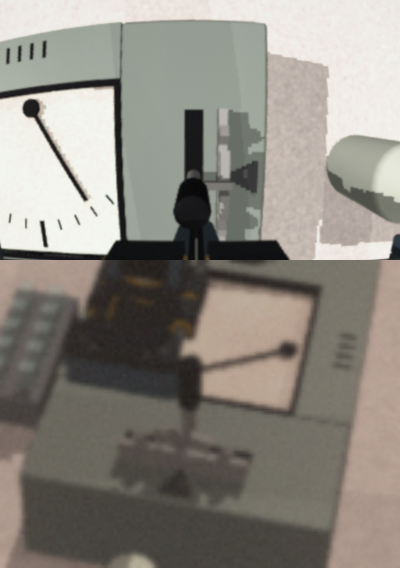

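The lever stands upright at the arrow and the force is zero. I retract and go above the knob.

send_rows --targets '[[[0,0,0,0.1,-0.012,0,1],[0,0,0,0.1,-0.012,0,1],[0,0,0,0,0,0.15,1],[0,0,0,0,0,0.15,1],[0,0,0,-0.09,-0.21,0,0.08],[0,0,0,-0.09,-0.21,0,0.08],[0,0,0,-0.09,-0.21,0,0.08],[0,0,0,-0.09,-0.21,0,0.08],[0,0,0,-0.09,-0.21,0,0.08],[0,0,0,-0.09,-0.21,0,0.08],[0,0,0,0,0,0,0.08]]]'

```text
time_s: 8.15
ee_pos: [513.0, -156.7, 214.0]
ee_rot: [-179.9, -0.0, 172.6]
force: [0.2, 0.7, 0.4]
gripper_width: 42.1
gripper_force: 0.0
```

Run:
```python
from h import *
np.set_printoptions(precision=1,suppress=True)
s=env.state();print(s["time_s"],s["ee_pos"],s["ee_rot"],s["gripper_width"])
for k in range(2):
  im,dp=optics.grab_frame("wrist")
  for n,z in(("lever_grip",174),("lever_pivot",70),("zero_mark",95),("needle_tip",93),("knob_top",87),("well_floor",53)):
    for q in optics.place_of("wrist",n)[:1]:print(n,q["conf"],np.array(q["at"]),watz(q["at"],z,s))
save("k1.png",im);lever()
```

```text
8.15 [ 513.  -156.7  214. ] [-179.9   -0.   172.6] 42.13015491306025
lever_grip 0.9 [589.5 222.9] [554.2 114.5 174. ]
lever_pivot 0.58 [530.  194.1] [549.7 108.6  70. ]
zero_mark 0.75 [588.8 223.7] [597.5 210.6  95. ]
needle_tip 0.78 [477.2 218.3] [560.3  15.1  93. ]
knob_top 0.93 [312.  192.2] [ 510.4 -160.9   87. ]
well_floor 0.59 [311.5 189.9] [ 515.8 -162.7   53. ]
lever_grip 0.67 [580.5 224.2] [553.   99.1 174. ]
lever_pivot 0.6 [527.1 195.4] [550.8 103.7  70. ]
zero_mark 0.8 [434.7 238.7] [575.2 -37.7  95. ]
needle_tip 0.72 [470.9 217.4] [558.1   6.8  93. ]
knob_top 0.62 [308.4 195.3] [ 513.1 -164.9   87. ]
well_floor 0.59 [309.3 187.9] [ 513.2 -164.8   53. ]
lever side 0.005913061862029231 102.64990581607489 0.75
lever top at z174 [ -4.6  -5.5 104. ] 0.56
```

View pics/k1.png

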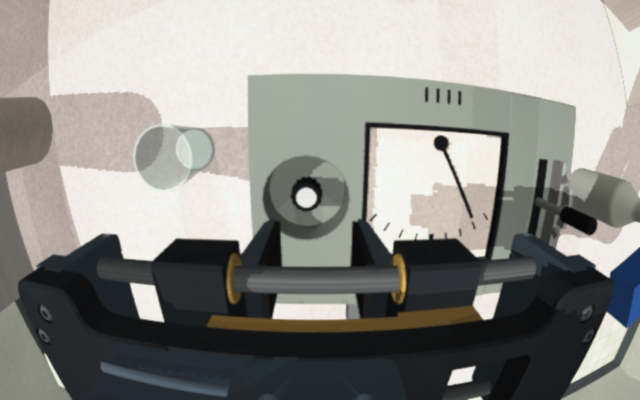

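Run:
```python
from h import *
np.set_printoptions(precision=1,suppress=True)
s=env.state()
im=cv2.imread("pics/k1.png",0)
def blob(g,c,t,w=30):
    c=np.round(c).astype(int);m=(g[c[1]-w:c[1]+w,c[0]-w:c[0]+w]>t).astype(np.uint8)
    n,l,st,ce=cv2.connectedComponentsWithStats(m);i=min(range(1,n),key=lambda i:np.hypot(*(ce[i]-w))+(1e3 if st[i,4]<8 else 0));return ce[i]+c-w,st[i,4]
b,a=blob(im,(306,195),200);print(b,a,watz(b,87,s))
for nm in("well_floor","knob_top"):
    for q in optics.silhouettes("wrist",nm)[:1]:
        y,x=np.nonzero(q["mask"]);print(nm,q["at"],x.min(),x.max(),y.min(),y.max())
for cam,c,in(("top",(390,247)),):
    g=cv2.imread("pics/top0.png",0);b,a=blob(g,c,130,10);print(cam,b,a,atz(cam,b,87), g[247,390])
g=cv2.imread("pics/side0.png",0);c=(350,174);print(g[170:180,344:358].max());b,a=blob(g,c,120,10);print(b,a,atz("side",b,87))
```

```text
[305.9 197.3] 274 [ 516.9 -163.    87. ]
well_floor [400.1, 162.6] 247 596 74 303
knob_top [567.9, 217.7] 535 596 198 234Traceback (most recent call last):
  File "<stdin>", line 13, in <module>
  File "<stdin>", line 7, in blob
ValueError: min() iterable argument is empty
```

```bash
cat >> h.py <<'E'
def cap(c,t=200,w=30):
    s=env.state();im,_=optics.grab_frame("wrist");g=cv2.cvtColor(im,cv2.COLOR_RGB2GRAY);c=np.array(c)
    m=(g[c[1]-w:c[1]+w,c[0]-w:c[0]+w]>t).astype(np.uint8)
    n,l,st,ce=cv2.connectedComponentsWithStats(m)
    i=min(range(1,n),key=lambda i:np.hypot(*(ce[i]-w))+(1e3 if st[i,4]<8 else 0));b=ce[i]+c-w
    print("cap",b,st[i,4],watz(b,87,s),s["ee_pos"],s["ee_rot"],s["time_s"]);return im
E
python3 - <<'E'
from h import *
np.set_printoptions(precision=1,suppress=True)
cap((306,197));g=cap((306,197))
g=cv2.imread("pics/top0.png",0);y,x=np.mgrid[243:252,386:395];w=np.clip(g[243:252,386:395].astype(float)-90,0,None);print((x*w).sum()/w.sum(),(y*w).sum()/w.sum(),atz("top",((x*w).sum()/w.sum(),(y*w).sum()/w.sum()),87))
E
```

```text
cap [307.1 197.6] 277 [ 517.4 -161.9   87. ] [ 514.9 -152.3  214. ] [180.    0.  172.9] 9.15
cap [307.1 197.6] 277 [ 517.4 -162.    87. ] [ 514.9 -152.3  214. ] [180.    0.  172.9] 9.2
389.702479338843 246.9504132231405 [ 516.  -161.8   87. ]
```

send_rows --targets '[[[0,0,0,0.01,-0.048,-0.1,0.08],[0,0,0,0,0,-0.15,0.08],[0,0,0,0,0,-0.15,0.08],[0,0,0,0,0,-0.1,0.08],[0,0,0,0,0,0,0.08],[0,0,0,0,0,0,0.08]]]'

```text
time_s: 9.85
ee_pos: [517.3, -162.0, 114.4]
ee_rot: [180.0, 0.0, 172.9]
force: [0.6, 0.3, 0.2]
gripper_width: 42.1
gripper_force: 0.0
```

Run:
```python
from h import *
np.set_printoptions(precision=1,suppress=True)
c=optics.camera_info("wrist");s=env.state();K=np.array(c["camera_matrix"]);M=np.array(c["mount"])
R=Ro.from_euler("xyz",s["ee_rot"],degrees=True).as_matrix()
v=M[:3,:3].T@(R.T@(np.array([516.8,-161.9,87])-s["ee_pos"])-M[:3,3]);th=np.arctan2(np.hypot(*v[:2]),v[2])
px=K[:2,2]+K[0,0]*th*v[:2]/np.hypot(*v[:2]);print(px)
im=cap(np.round(px).astype(int),200,20);save("k2.png",im[100:340,180:460])
```

```text
[316.6 228. ]
cap [309.7 228.9] 238 [ 516.9 -166.7   87. ] [ 517.3 -162.   114.4] [180.    0.  172.9] 9.85
```

View pics/k2.png

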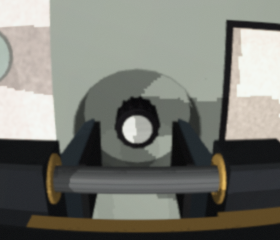

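The knob sits centred between the fingers at crop (138,125), in the middle of the well (75–200). I descend and grip.

send_rows --targets '[[[0,0,0,0,0.004,-0.1,0.08],[0,0,0,0,0,-0.1,0.08],[0,0,0,0,0,-0.07,0.08],[0,0,0,0,0,0,0.08],[0,0,0,0,0,0,0.3],[0,0,0,0,0,0,1],[0,0,0,0,0,0,1],[0,0,0,0,0,0,1]]]' --grip_force 20

```text
time_s: 10.7
ee_pos: [518.1, -161.4, 61.5]
ee_rot: [-180.0, 0.2, 172.9]
force: [-0.1, -0.1, 6.5]
gripper_width: 29.6
gripper_force: 20.0
```

send_rows --targets '[[[0,0,-0.076,0,0,0,1],[0,0,-0.076,0,0,0,1],[0,0,-0.076,0,0,0,1],[0,0,-0.076,0,0,0,1],[0,0,-0.076,0,0,0,1],[0,0,-0.076,0,0,0,1],[0,0,-0.076,0,0,0,1],[0,0,-0.076,0,0,0,1],[0,0,-0.076,0,0,0,1],[0,0,-0.076,0,0,0,1],[0,0,0,0,0,0,1],[0,0,0,0,0,0,1]]]'

```text
time_s: 11.9
ee_pos: [516.8, -162.9, 61.5]
ee_rot: [-180.0, 0.2, 104.6]
force: [-3.9, -5.4, 8.0]
gripper_width: 29.7
gripper_force: 20.0
```

```bash
cat >> h.py <<'E'
def rectify(cam,s=None,W=180,k=3):
    # panel plane z=93, local x up, local y left, centred on the pivot +40
    p=np.load("pose.npy");im,_=optics.grab_frame(cam)
    N=W*k;out=np.zeros((N,N,2),np.float32)
    if cam!="wrist":
        c=optics.camera_info(cam);src=np.array([[0,0],[N,0],[N,N],[0,N]],np.float32)
        dst=np.array([proj(cam,T(p,(-18+(N/2-v)/k,(N/2-u)/k,93))) for u,v in src],np.float32)
        return cv2.warpPerspective(im,cv2.getPerspectiveTransform(dst,src),(N,N),flags=cv2.INTER_CUBIC)
    c=optics.camera_info("wrist");K=np.array(c["camera_matrix"]);M=np.array(c["mount"]);R=Ro.from_euler("xyz",s["ee_rot"],degrees=True).as_matrix()
    v,u=np.mgrid[:N,:N];lx=-18+(N/2-v)/k;ly=(N/2-u)/k;co,si=np.cos(p[2]),np.sin(p[2])
    X=np.stack([p[0]+co*lx-si*ly,p[1]+si*lx+co*ly,np.full_like(lx,93.)],-1)
    V=((X-s["ee_pos"])@R-M[:3,3])@M[:3,:3];h=np.hypot(V[...,0],V[...,1]);th=np.arctan2(h,V[...,2])
    f=K[0,0]*th/h
    return cv2.remap(im,(K[0,2]+f*V[...,0]).astype(np.float32),(K[1,2]+f*V[...,1]).astype(np.float32),cv2.INTER_CUBIC)
E
python3 - <<'E'
from h import *
np.set_printoptions(precision=2,suppress=True)
s=env.state();print(s["time_s"],s["ee_pos"],s["ee_rot"],s["force"],s["torque"])
w=rectify("wrist",s);t=rectify("top")
save("r1.png",cv2.resize(np.hstack([w,t]),(800,400)))
E
```

```text
11.9 [ 516.78 -162.85   61.47] [-179.98    0.2   104.61] [-3.88 -5.35  8.02] [-0.89  0.69  0.01]
```

View pics/r1.png

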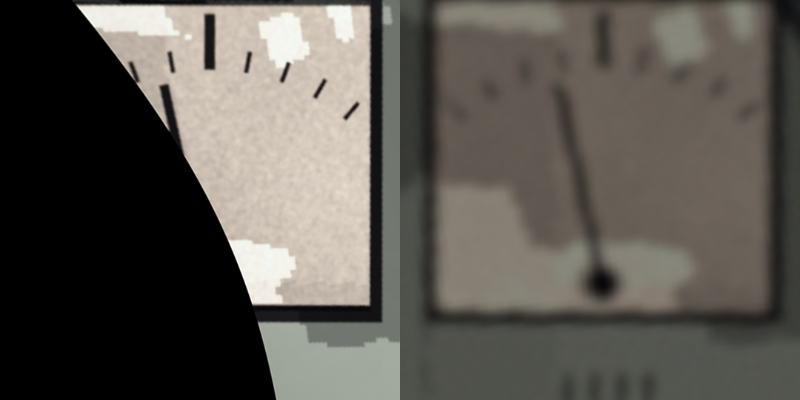

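Needle now about +0.21 rad (tip at (560,88), pivot (601,284) in the rectified top view). I turn 0.6 rad more.

send_rows --targets '[[[0,0,-0.064,0,0,0,1],[0,0,-0.064,0,0,0,1],[0,0,-0.064,0,0,0,1],[0,0,-0.064,0,0,0,1],[0,0,-0.064,0,0,0,1],[0,0,-0.064,0,0,0,1],[0,0,0,0,0,0,1],[0,0,0,0,0,0,1]]]'

```text
time_s: 12.8
ee_pos: [515.7, -162.8, 61.4]
ee_rot: [-180.0, 0.2, 70.1]
force: [-5.8, -4.6, 8.7]
gripper_width: 29.5
gripper_force: 20.0
```

```bash
cat >> h.py <<'E'
def dark(im,r0,r1,lim,k=3,W=180):
    # angle of darkest ray about the pivot, window-radius r0..r1 mm, in the rectified view
    g=cv2.GaussianBlur(cv2.cvtColor(im,cv2.COLOR_RGB2GRAY),(0,0),2).astype(np.float32);N=W*k
    a=np.arange(lim[0],lim[1],.002);r=np.arange(r0,r1,.5)
    x=-58+r[:,None]*np.cos(a);y=r[:,None]*np.sin(a)
    u=(N/2-y*k).astype(np.float32);v=(N/2-(x+18)*k).astype(np.float32)
    I=cv2.remap(g,u,v,1).mean(0);w=np.clip(np.sort(I)[len(I)//2]-I,0,None);w=np.where(w>.6*w.max(),w,0);return (a*w).sum()/w.sum()
E
python3 - <<'E'
from h import *
np.set_printoptions(precision=2,suppress=True)
s=env.state();print(s["time_s"],s["ee_pos"],s["ee_rot"],s["force"],s["torque"])
w=rectify("wrist",s);t=rectify("top")
for n,i in(("w",w),("t",t)): print(n,"needle",dark(i,60,88,(-.15,.3)),"mark",dark(i,103,114,(-.1,.1)))
save("r2.png",cv2.resize(np.hstack([w,t]),(800,400)))
E
```

```text
12.8 [ 515.73 -162.8    61.43] [-179.98    0.2    70.05] [-5.76 -4.56  8.73] [-1.02  1.17 -0.02]
w needle nan mark nan
t needle 0.021835285992494496 mark -0.008064645831553348h.py:63: RuntimeWarning: invalid value encountered in scalar divide
  I=cv2.remap(g,u,v,1).mean(0);w=np.clip(np.sort(I)[len(I)//2]-I,0,None);w=np.where(w>.6*w.max(),w,0);return (a*w).sum()/w.sum()
```

View pics/r2.png

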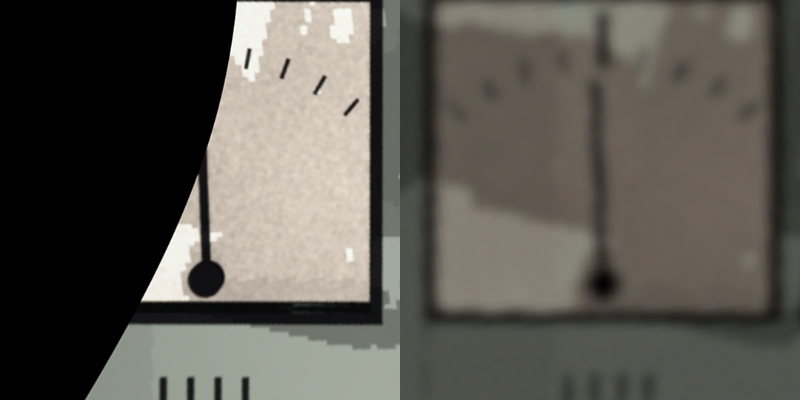

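send_rows --targets '[[[0,0,-0.03,0,0,0,1],[0,0,-0.03,0,0,0,1],[0,0,0,0,0,0,1],[0,0,0,0,0,0,1],[0,0,0,0,0,0,0.08],[0,0,0,0,0,0,0.08],[0,0,0,0,0,0,0.08],[0,0,0,0,0,0.1,0.08],[0,0,0,0,0,0.15,0.08],[0,0,0,0,0,0.2,0.08],[0,0,0.09,0,0,0.2,0.08],[0,0,0.09,0,0,0.1,0.08]]]'

```text
time_s: 14.1
ee_pos: [518.4, -161.3, 213.5]
ee_rot: [179.7, 0.0, 81.1]
force: [0.8, -0.6, 0.7]
gripper_width: 42.4
gripper_force: 0.0
```

send_rows --targets '[[[0,0,0.09,0.03,0.1,0,0.08],[0,0,0.09,0.03,0.1,0,0.08],[0,0,0.09,0.03,0.1,0,0.08],[0,0,0.09,0.03,0.1,0,0.08],[0,0,0.09,0.03,0.1,0,0.08],[0,0,0.09,0.03,0,0,0.08],[0,0,0.09,0.03,0,0,0.08],[0,0,0.09,0.03,0,0,0.08],[0,0,0.09,0.03,0,0,0.08],[0,0,0,0,0,0,0.08],[0,0,0,0,0,0,0.08]]]'

```text
time_s: 15.2
ee_pos: [570.7, -60.9, 209.6]
ee_rot: [-180.0, -0.0, 153.5]
force: [0.1, -0.2, 0.5]
gripper_width: 41.8
gripper_force: 0.0
```

Run:
```python
from h import *
np.set_printoptions(precision=3,suppress=True)
s=env.state();print(s["time_s"],s["ee_pos"],s["ee_rot"],s["force"])
w=rectify("wrist",s);t=rectify("top")
for n,i in(("w",w),("t",t)): print(n,"needle",dark(i,60,88,(-.15,.3)),"mark",dark(i,103,114,(-.1,.1)))
lever()
save("r3.png",cv2.resize(np.hstack([w,t]),(800,400)))
```

```text
15.2 [570.674 -60.894 209.631] [-179.993   -0.047  153.519] [ 0.112 -0.162  0.498]
w needle -0.008149221969286939 mark -0.01712336208283888
t needle -0.03659781214659126 mark 0.07870470817656366
lever side 0.003935621457275617 103.65456382675252 0.49
lever top at z174 [ -5.684  -1.092 104.   ] 0.43
```

View pics/r3.png

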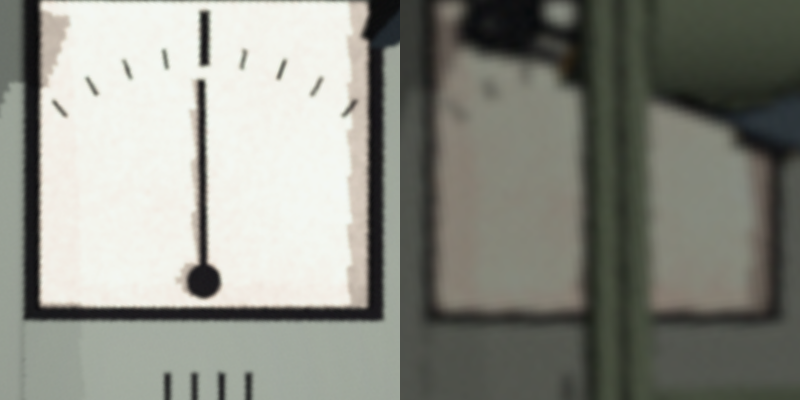

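Run:
```python
from h import *
s=env.state();w=rectify("wrist",s,k=5);g=cv2.cvtColor(w,cv2.COLOR_RGB2GRAY);N=900
D=(g<90)
def cen(r): 
    v=int(N/2-(r-58+18)*5);u=np.nonzero(D[v,380:520])[0]+380;return u.mean() if len(u) else np.nan,len(u)
R=np.arange(-8,118,3);C=[cen(r) for r in R]
piv=[c for r,c in zip(R,C) if -6<r<6];print("pivot",[round(c[0],1) for c in piv])
nd=[(r,c[0]) for r,c in zip(R,C) if 15<r<88];k=np.polyfit(*zip(*nd),1);print("needle slope",-k[0]/5,"at0",k[1],"at98",np.polyval(k,98))
print("mark",[(int(r),round(c[0],1),c[1]) for r,c in zip(R,C) if r>90])
```

```text
pivot [nan, np.float64(456.0), np.float64(457.0), np.float64(457.0)]
needle slope 0.010695652173912537 at0 457.15898550724626 at98 451.9181159420291
mark [(91, np.float64(452.5), 12), (94, nan, 0), (97, nan, 0), (100, nan, 0), (103, np.float64(459.0), 15), (106, np.float64(458.5), 14), (109, np.float64(458.5), 14), (112, np.float64(459.0), 15), (115, np.float64(459.5), 16)]
```

The needle is about 0.014 rad (1.4 mm) left of the mark and the lever is still upright. I take one small correcting grasp at a yaw where the wrist camera sees the mark.

send_rows --targets '[[[0,0,-0.089,-0.045,-0.083,0,0.08],[0,0,-0.089,-0.045,-0.083,0,0.08],[0,0,-0.089,-0.045,-0.083,0,0.08],[0,0,-0.089,-0.045,-0.083,0,0.08],[0,0,-0.089,-0.045,-0.083,0,0.08],[0,0,-0.089,-0.045,-0.083,0,0.08],[0,0,0,0,0,-0.2,0.08],[0,0,0,0,0,-0.2,0.08],[0,0,0,0,0,0,0.08],[0,0,0,0,0,0,0.08]]]'

```text
time_s: 16.55
ee_pos: [517.1, -160.7, 130.4]
ee_rot: [-180.0, -0.0, 105.6]
force: [-0.1, -0.0, 0.8]
gripper_width: 42.1
gripper_force: 0.0
```

send_rows --targets '[[[0,0,0,0,-0.006,-0.125,0.08],[0,0,0,0,0,-0.125,0.08],[0,0,0,0,0,-0.09,0.08],[0,0,0,0,0,0,0.08],[0,0,0,0,0,0,0.3],[0,0,0,0,0,0,1],[0,0,0,0,0,0,1],[0,0,0,0,0,0,1]]]'

```text
time_s: 17.35
ee_pos: [516.8, -162.8, 64.0]
ee_rot: [180.0, 0.1, 105.7]
force: [-4.8, -2.8, 6.3]
gripper_width: 29.2
gripper_force: 20.0
```

```bash
cat > m.py <<'E'
from h import *
s=env.state();w=rectify("wrist",s,k=5);g=cv2.cvtColor(w,cv2.COLOR_RGB2GRAY);N=900
print(s["time_s"],s["ee_pos"],s["ee_rot"],s["force"])
def cen(r):
    v=int(N/2-(r-58+18)*5);u=np.nonzero((g[v,400:520]<100)&(g[v,400:520]>0))[0]+400;return u.mean() if len(u) else np.nan,len(u)
nd=[(r,*cen(r)) for r in range(60,120,3)];print([(r,round(float(c),1),n) for r,c,n in nd])
save("m.png",w)
E
python3 m.py
```

```text
17.35 [ 516.80694694 -162.787487     64.00964063] [1.79990982e+02 1.20593749e-01 1.05667210e+02] [-4.82922035 -2.80517466  6.3292977 ]
[(60, 462.5, 20), (63, 462.5, 20), (66, 461.5, 20), (69, 462.0, 19), (72, 461.5, 20), (75, 461.5, 20), (78, 461.0, 19), (81, 461.0, 19), (84, 460.5, 20), (87, 460.5, 20), (90, 460.5, 20), (93, 460.5, 20), (96, nan, 0), (99, 471.0, 17), (102, 471.0, 23), (105, 471.0, 23), (108, 471.0, 23), (111, 471.5, 22), (114, 471.0, 23), (117, 471.5, 22)]
```

send_rows --targets '[[[0,0,-0.018,0,0,0,1],[0,0,-0.018,0,0,0,1],[0,0,0,0,0,0,1],[0,0,0,0,0,0,1],[0,0,0,0,0,0,1]]]'

```text
time_s: 17.9
ee_pos: [516.7, -162.8, 64.0]
ee_rot: [180.0, 0.1, 102.4]
force: [-5.4, -2.2, 5.9]
gripper_width: 29.1
gripper_force: 20.0
```

```bash
python3 m.py
```

```text
17.9 [ 516.74475214 -162.81662584   64.02695889] [1.79985512e+02 1.16144367e-01 1.02405567e+02] [-5.38555144 -2.20703167  5.94179918]
[(60, 464.8, 20), (63, 465.0, 21), (66, 464.6, 21), (69, 467.5, 20), (72, 467.5, 20), (75, 467.5, 20), (78, 467.5, 20), (81, 468.0, 19), (84, 467.5, 20), (87, 468.0, 19), (90, 468.0, 19), (93, 468.0, 19), (96, nan, 0), (99, nan, 0), (102, 471.0, 23), (105, 470.5, 22), (108, 471.0, 23), (111, 471.5, 22), (114, 471.0, 23), (117, 471.0, 23)]
```

The needle now agrees with the mark to under 1 mm. I release, lift and verify.

send_rows --targets '[[[0,0,0,0,0,0,0.08],[0,0,0,0,0,0,0.08],[0,0,0,0,0,0,0.08],[0,0,0,0,0,0.1,0.08],[0,0,0,0,0,0.15,0.08],[0,0,0,0,0,0.2,0.08],[0,0,0.08,0.045,0.083,0.2,0.08],[0,0,0.08,0.045,0.083,0.1,0.08],[0,0,0.08,0.045,0.083,0,0.08],[0,0,0.08,0.045,0.083,0,0.08],[0,0,0.08,0.045,0.083,0,0.08],[0,0,0.08,0.045,0.083,0,0.08]]]'

```text
time_s: 19.15
ee_pos: [571.4, -61.3, 212.1]
ee_rot: [180.0, 0.0, 145.9]
force: [0.0, -0.1, 0.2]
gripper_width: 41.9
gripper_force: 0.0
```

send_rows --targets '[[[0,0,0,0,0,0,0.08],[0,0,0,0,0,0,0.08],[0,0,0,0,0,0,0.08]]]'

```text
time_s: 19.45
ee_pos: [570.6, -62.8, 211.9]
ee_rot: [-180.0, -0.0, 145.5]
force: [-1.1, -0.7, 0.2]
gripper_width: 42.0
gripper_force: 0.0
```

```bash
python3 m.py; python3 -c "
from h import *
lever();im,_=optics.grab_frame('wrist');a=cv2.resize(cv2.imread('pics/m.png'),(400,400))
b,_=optics.grab_frame('side');cv2.imwrite('pics/f.png',np.hstack([a,cv2.resize(b[130:370,200:440],(400,400))[:,:,::-1]]))"
```

```text
19.45 [570.57802048 -62.78352528 211.9255747 ] [-1.79985575e+02 -6.39830440e-03  1.45474391e+02] [-1.05852552 -0.73112817  0.1954271 ]
[(60, 458.0, 13), (63, 458.0, 15), (66, 459.0, 15), (69, 458.5, 14), (72, 458.5, 14), (75, 459.0, 13), (78, 458.5, 14), (81, 459.0, 13), (84, 458.5, 14), (87, 459.0, 13), (90, 459.0, 13), (93, 458.5, 12), (96, nan, 0), (99, nan, 0), (102, 458.0, 15), (105, 458.0, 15), (108, 458.0, 15), (111, 459.0, 15), (114, 458.0, 15), (117, 458.0, 15)]
lever side -0.021752580022638753 101.40269394051711 0.61
lever top at z174 [ -2.65484405   4.09367101 104.        ] 0.6
```

View pics/f.png

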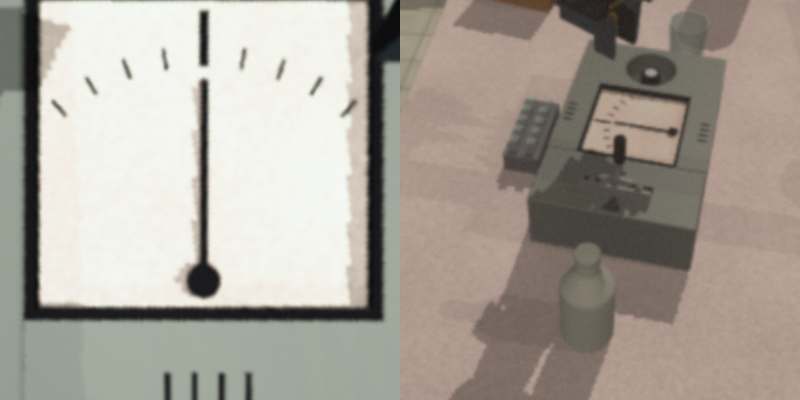

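The needle (204,80) is exactly in line with the mark (204,38), the lever is upright at the arrow, and the beaker, bottle and rack are where they were.

```bash
python3 -c "
from workcell import env
print(env.job_done())"
```

```text
the job is handed in; nothing more can be done
None
```

The job is handed in: the lever is in the middle notch, the needle is over the centre mark to within measurement, the gripper is clear of everything, and the beaker, bottle and rack were never touched (about 20 s of the 70 s used).

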